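# Open the combination tip box

## Robot

A 7-joint arm with a two-finger parallel gripper is mounted at the origin on a cart in front of the work surface, level with it; the furniture and walls round the work are solid. World frame = base frame: x ahead of the robot, y to its left, z up, the work surface at z = 0. Lengths are in m, angles in rad, forces in N, time in s.
With the tool pointing down it reaches from about 0.4 to 0.875 m from the base axis. Payload 19.3 kg.
Tool frame: the origin (TCP) lies at the very end of the fingers, on their centre line; the grasp point (between the pads) lies 19 mm behind it; z points along the fingers, y is the line along which they close (so a half turn about z gives the same grasp; the last joint's range is limited). The gripper opens to 85 mm and grips with 20 to 120 N. Pads are 22 mm wide; open, the fingers measure 114 mm over their backs; the gripper's body (76 mm by 85 mm) begins 54 mm behind the grasp point. The pads swing forward as they close: fully open they stand 13 mm farther back than shut.
Start: joints at [1.036, 0.521, -0.036, 1.599, 0.021, 1.021, -0.113], TCP at [0.28, -0.559, 0.231] pointing down, gripper open.
Joint ranges: [-2.91, 2.91], [-0.3, 2.13], [-1.5, 1.42], [0.17, 2.43], [-1.26, 4.41], [0.16, 1.93], [-2.52, 2.52]. Speed limits (rad/s): [1.89, 1.89, 2.39, 2.39, 3.01, 3.01, 3.01].

## Interface

Orientations are given as [roll, pitch, yaw] about the fixed x, y, z axes, in that order (R = Rz(yaw) Ry(pitch) Rx(roll)).
In Python, from workcell import bot gives the robot as it stands. The module is installed in compiled form; this text tells all that it offers.
- The arm moves only by the tool apply_moves, never from a script. Its arguments are lists of equal length, an entry for each row: "claw": the finger opening in m, from 0 to 0.0854; "xyz": the shift along the tool's x, y, z in m, a list of three; "twist": the turn, a rotation vector about the tool's x, y, z in rad, a list of three. A call has 1 to 20 rows; each row shifts and turns the commanded pose from where the row before left it, along the tool's axes as they then stand; what a row does not reach is not made up. A row lasts 1/10 s, in which the tool goes at most 50 mm and 8.59 degrees, less where a joint would pass 70% of its speed; a pose out of reach is approached as far as the arm can. A call with a gripper value outside its range is refused whole. The fingers move at their own pace and stop on an object; "force" is the grip in N (left out, the last holds). Time passes only in rows, so rows that do not move let the fingers close. It gives the time, the measured TCP pose, the force, the opening and the grip force at its end, in the units of the state.
- bot.observe(): the state, without advancing time (a new reading comes with each control period).
- bot.grab_frame(name): name is "side" or "top"; returns a dict with "img" (400x640x3 uint8, red, green, blue), "vfov" (degrees; the focal length in pixels is half the picture's height over the tangent of half this angle, whatever the lens; pixels are square), "cx", "cy" (the principal point, pixels), "distortion" ([k1, k2, p1, p2, k3] as OpenCV has them; the pictures are not rectified), "view" (4x4, takes a point from world to camera coordinates). Camera axes: x right, y up, looking along -z (the intrinsics and any distortion apply to the point x, -y, -z); pixel columns grow to the right and rows downward; lengths in m; the calibration is good to about 2 mm. A picture is of the moment at which its call begins. There is no depth.
- bot.job_done(): hands the job in; it is judged then, once.
Trained networks look in the newest picture that a camera, given by its name, has taken for a name from the list of things; names that differ only in an ending like _2 or _b are one class to them, and where a whole thing is asked for, a point or a joint stands for the part that bears it (a point fixed in the world has none). Each returns a list of dicts, best first, with "score" (0 to 1); they miss things now and then, are a little off and sometimes report something else, mostly with a low value. They report only what shows in the picture. A call takes as long as a camera call.
- bot.find_in(camera, query): "position" ([x, y, z] in m, in world coordinates, good to about 4 mm: the middle of the surface that is visible of it).
The state is a dict: "clock": time; "qpos": joint angles; "qd": joint speeds; "joint_efforts": joint torques, N m; "position": TCP position; "tool_rot": TCP orientation; "force": force on the tool from outside, world axes, zero at the start; "moment": the same for the moment, N m; "grip_width": finger opening in m; "finger_force": force on a finger pad.
Only numpy, scipy, OpenCV 4.12 (cv2) and the standard library are available. Lean on these libraries where they do the work, as an engineer would, in place of code of your own. Each camera call takes 0.05 s, during which the arm holds its last target. There are 200 camera calls.

## Task

Open the staff tip box for the evening share-out. Its combination is 32 to the right, then 7 to the left; after that turn the dial slowly right again until you feel it draw the bolt and come up solid, stop there without forcing it, then let go and swing the lid up by its handle until it stands open on its own. Do not wrench at the handle while the box is still locked, and leave the coffee, the sugar and the order pad where they are.

Things in the scene. Friction and masses are not known exactly. Their poses are not given: they have to be found in the camera images.
- tip_box: dark green steel box with a hinged lid, 170 (x) x 230 (y) x 87 mm high when shut, standing firm on the wooden board; origin: centre of its underside. Its x points to the back (hinge side), its y to its left, z up. It stands square to the robot within about 12 degrees of yaw.
- dial (a joint): dial angle in rad: 0 when its red zero line is at the index, grows when turned left (counter-clockwise from above). 40 divisions of 0.157 rad, every 5th line longer, no figures; numbers run clockwise, so left of zero counts up 1, 2, 3, right of zero counts down 39, 38, 37: number 32 = -1.257 rad, 7 = +1.100 rad. Starts near zero; has no end stops of its own.
- dial_grip (a point): point on the dial's upright axis, the middle of its round black knurled knob. The knob is 39 mm across (grip it at any yaw) and 26 mm high: 13 mm above and 13 mm below this point; under it the dial's skirt, 72 mm across, 8 mm high, turns with it. The lid's top is 23 mm below this point. Turning freely takes 0.05 to 0.2 N m.
- dial_zero (a point): outer end of the red zero line on the dial's skirt, 33 mm from the axis; turns with the dial. Zero is the widest line; the others are cream.
- dial_index (a point): small red index mark fixed on the lid's steel ring, 40 mm from the dial's axis, on the handle side. No whole turns are needed: from the start go right to 32 (under a quarter turn), left through zero to 7, then right. Each number is good to about one division either way; after overshooting by more, turn left to 15 and begin again with 32.
- lever: the lock's drop lever, hidden in the lid (origin behind the lid's front wall). On the last turn right it drops in between 5 and zero (where differs, hardly felt), some 0.4 rad later the dial begins to draw the bolt at 0.1 to 0.25 N m for about 0.5 rad, then stops solid, between 39 and 35. A lasting 0.35 to 0.45 N m shows the bolt is home; over 45 N on the lever (about 0.7 N m) strains it.
- keeper: the two steel keepers on the inside of the box's front wall, under which the bolt's hooks hold the lid (its origin is that of the box). They are strained when the handle is lifted with more than about 25 N while the bolt is not drawn.
- lid (a joint): the lid's hinge in rad: 0 shut, grows as the lid's front swings up and back, at most 1.75. The hinge is stiff, so the lid stays at any angle; lifting it takes 8 to 12 N at the handle.
- lid_bar (a point): middle of the lid's bow handle: a round steel bar 10 mm thick, 110 mm long between its two end posts, parallel to the box's y, 42 mm in front of the lid's front face (37 mm free between), at mid height of the 28 mm thick lid; moves with the lid. It can be pinched from above across the bar and turns between the fingers as the lid rises.
- lid_hinge (a point): middle of the hinge line, which runs along the box's y at its back edge, 59 mm above the box's underside. The handle's bar is 212 mm in front of this line and 14 mm higher when the lid is shut.
- sugar_caddy: small black box of sugar sachets, 68 x 120 x 74 mm, to the left of the tip box; origin: centre of its underside
- coffee_cup: white espresso cup, 62 mm wide, 58 mm high, standing loose on a fixed white saucer (121 mm across, 14 mm high) to the right of the tip box; origin: under its foot
- order_pad: order pad with a red top edge, 122 x 77 x 11 mm, lying on the board to the right in front of the tip box; origin: centre of its underside

How it is judged:
By the outcome, as a careful person would: the job done as asked, in the order asked, and still so for the second after the job is handed in, with the robot touching nothing.
It also fails if it takes over 72 s, if anything falls off the work surface, if the arm or the gripper's body presses on something with over 40 N, if the wrist force passes 120 N, or if a joint passes its speed limit or range.

## Working session

There is one attempt and no reset: what is moved stays moved. The work goes in short steps, Python scripts to look and compute and a tool call to move; the robot and the scene stay as the last step left them, time stands still between calls to the robot, and variables do not carry over. Pictures are saved under pics/ and viewed, at most 11 in all, crops included, and the job is handed in when it is done.

Besides the shell and the picture viewer there is one more tool, called after ">>>" as a command line: name --argument value ..., lists and objects as JSON in quotes. apply_moves: Moves the arm, as the interface text tells. Its arguments: {"type":"object","properties":{"claw":{"type":"array"},"xyz":{"type":"array"},"twist":{"type":"array"},"force":{"type":"number"}},"required":["claw","xyz","twist"]}

```bash
mkdir -p pics
cat > h.py <<'E'
import numpy as np,cv2
from workcell import bot
def cam(f):
    h=f["img"].shape[0]; F=h/2/np.tan(np.radians(f["vfov"])/2)
    return np.array([[F,0,f["cx"]],[0,F,f["cy"]],[0,0,1]]),np.array(f["distortion"],float),np.array(f["view"])
def proj(f,P):
    K,D,V=cam(f);P=np.atleast_2d(P);c=(V[:3,:3]@P.T).T+V[:3,3]
    c=c*[1,-1,-1]
    return cv2.projectPoints(c,np.zeros(3),np.zeros(3),K,D)[0][:,0]
def ray(f,uv):
    K,D,V=cam(f);n=cv2.undistortPoints(np.array(uv,float).reshape(-1,1,2),K,D)[:,0]
    d=np.c_[n[:,0],-n[:,1],-np.ones(len(n))]@V[:3,:3]
    return -V[:3,:3].T@V[:3,3],d/np.linalg.norm(d,axis=1,keepdims=True)
def onz(f,uv,z):
    o,d=ray(f,uv);return o+d*((z-o[2])/d[:,2])[:,None]
def tri(f,u,g,v):
    a,d=ray(f,u);b,e=ray(g,v);d=d[0];e=e[0]
    s=np.linalg.lstsq(np.c_[d,-e],b-a,rcond=None)[0]
    return (a+s[0]*d+b+s[1]*e)/2,np.linalg.norm(a+s[0]*d-b-s[1]*e)
def save(n,im): cv2.imwrite("pics/"+n,im[...,::-1])
E
python3 - <<'E'
from h import *
np.set_printoptions(precision=4,suppress=True)
s=bot.observe();print(s)
for c in("side","top"):
    f=bot.grab_frame(c);save(c+"0.png",f["img"]);print(c,f["vfov"],f["cx"],f["cy"],f["distortion"],-np.array(f["view"])[:3,:3].T@np.array(f["view"])[:3,3])
    for q in("dial_grip","dial_zero","dial_index","lid_bar","lid_hinge","tip_box","sugar_caddy","coffee_cup","order_pad"):
        print(q,[(np.round(r["position"],4),round(r["score"],2)) for r in bot.find_in(c,q)[:2]])
E
```

```text
{'clock': 0.0, 'qpos': array([ 1.0358,  0.522 , -0.0363,  1.6   ,  0.0212,  1.0211, -0.1128]), 'qd': array([ 0.0007,  0.0012, -0.0009, -0.0005, -0.0004,  0.001 ,  0.0025]), 'joint_efforts': array([ -0.001 , -92.7096,   1.9793, -36.9935,   0.0177,   0.0083,
        -0.    ]), 'position': array([ 0.28  , -0.5584,  0.2307]), 'tool_rot': array([-3.1405,  0.0001,  0.4648]), 'force': array([-0.0615, -0.6079, -1.142 ]), 'moment': array([ 0.0219, -0.0404, -0.0432]), 'finger_force': 0.0, 'grip_width': 0.08542756811419763}
side 47.80369980389676 317.7828760959528 196.26320941828754 [-0.0441  0.      0.      0.      0.    ] [0.3517 0.8696 0.7093]
dial_grip [(array([ 0.5879, -0.0204,  0.1105]), 0.88)]
dial_zero [(array([ 0.5886, -0.0235,  0.1172]), 0.85), (array([ 0.4723, -0.2296,  0.0229]), 0.55)]
dial_index [(array([0.5884, 0.0005, 0.1011]), 0.83)]
lid_bar [(array([ 0.5888, -0.0004,  0.1039]), 0.91)]
lid_hinge [(array([0.5817, 0.021 , 0.1016]), 0.92)]
tip_box []
sugar_caddy [(array([0.6061, 0.1988, 0.0687]), 0.97), (array([ 0.5855, -0.0249,  0.112 ]), 0.47)]
coffee_cup [(array([ 0.6446, -0.2493,  0.0666]), 0.74), (array([ 0.586 , -0.0046,  0.1008]), 0.15)]
order_pad [(array([ 0.4722, -0.2334,  0.0218]), 0.62)]
top 49.034417966422204 321.0183514345959 195.24592957742544 [-0.0091  0.      0.      0.      0.    ] [0.4935 0.001  1.0721]
dial_grip [(array([ 0.5865, -0.0379,  0.1151]), 0.92)]
dial_zero [(array([ 0.5855, -0.0361,  0.1123]), 0.76)]
dial_index [(array([ 0.5919, -0.0353,  0.1053]), 0.83)]
lid_bar [(array([ 0.5918, -0.0391,  0.1045]), 0.68)]
lid_hinge [(array([ 0.5943, -0.0386,  0.102 ]), 0.68)]
tip_box [(array([ 0.5921, -0.0397,  0.1035]), 0.91)]
sugar_caddy [(array([0.61  , 0.1664, 0.0725]), 0.8), (array([ 0.49  , -0.2364,  0.0257]), 0.33)]
coffee_cup [(array([ 0.6405, -0.2434,  0.0561]), 0.7)]
order_pad [(array([ 0.4869, -0.2344,  0.0217]), 0.6)]
```

View pics/top0.png

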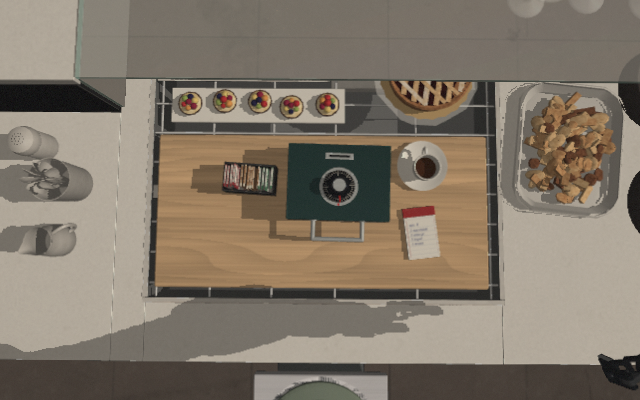

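View pics/side0.png

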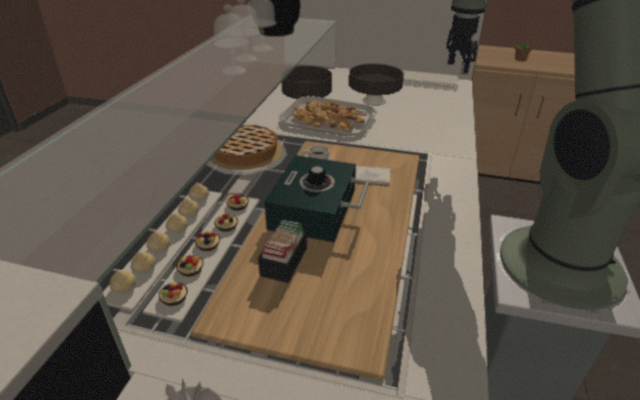

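The top view shows the box (lid about u 288–391, v 144–221), dial at (339,186) and handle bar at v≈239. The side view shows the dial at (317,175), and a glass guard behind the box. I'll zoom in on both.

Run:
```python
from h import *
t=cv2.imread("pics/top0.png");s=cv2.imread("pics/side0.png")
a=cv2.resize(t[135:250,280:400],None,fx=5,fy=5,interpolation=cv2.INTER_CUBIC)
cv2.imwrite("pics/tc.png",a)
b=cv2.resize(s[145:245,255:385],None,fx=6,fy=6,interpolation=cv2.INTER_CUBIC)
cv2.imwrite("pics/sc.png",b)
```

```text
(no output)
```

View pics/tc.png

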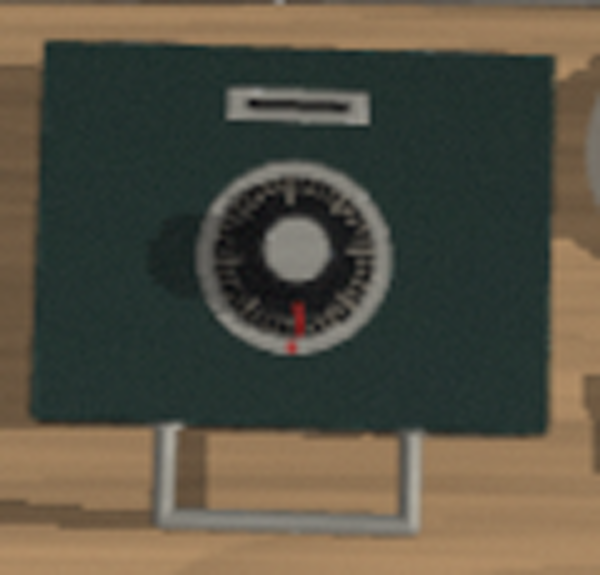

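View pics/sc.png

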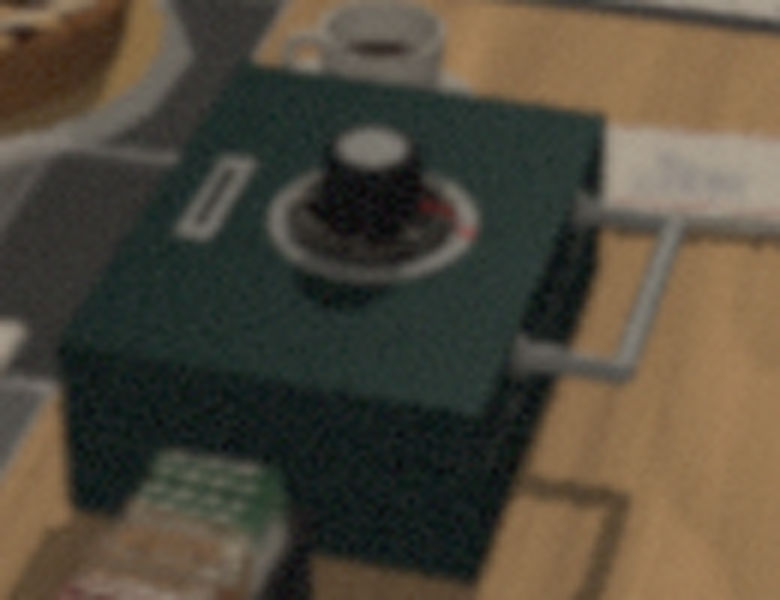

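The top crop shows the knob top at (298,250), index at (292,348), red zero end at (301,333), and bar ends at (160,521) and (417,527). In the side crop, the knob top is at (374,150), and bar ends are at (630,368) and (672,222).

Run:
```python
from h import *
np.set_printoptions(precision=4,suppress=True)
f=bot.grab_frame("top");g=bot.grab_frame("side")
T=lambda x,y:[(x+.5)/5-.5+280,(y+.5)/5-.5+135]
S=lambda x,y:[(x+.5)/6-.5+255,(y+.5)/6-.5+145]
for n,a,b in [("knobtop",(298,250),(374,150)),("barL",(160,521),(630,368)),("barR",(417,527),(672,222)),("idx",(292,348),(474,233)),("FL",(33,420),(480,412)),("BR",(553,57),(245,68)),("FR",(548,434),(604,118)),("BL",(45,42),(64,348))]:
    print(n,*tri(f,T(*a),g,S(*b)))
# glass edge: plane through top rays (80,78),(600,80)
o,d=ray(f,[(150,79),(500,80)]);n=np.cross(d[0],d[1])
for uv in[(334,22),(300,78),(270,135),(270,20),(130,105)]:
    c,e=ray(g,[uv]);e=e[0];print("glass",uv,c+e*(n@(o-c))/(n@e))
for z in(.1,.105,.11,.115):
  k=onz(f,[T(298,250)],z+.023)[0];b=onz(f,[T(160,521),T(417,527)],z-.014);i=onz(f,[T(292,348)],z);zz=onz(f,[T(301,333)],z+.008)
  v=b[0]-b[1];i=i[0]-k;zz=zz[0]-k
  print(z,k,b.mean(0),"len",np.linalg.norm(v),"yaw",np.arctan2(-v[0],v[1]),"idx",np.hypot(*i[:2]),np.arctan2(i[1],i[0])," zero",np.hypot(*zz[:2]),np.arctan2(zz[1],zz[0]))
q=bot.observe();print(q["clock"])
```

```text
knobtop [ 0.5893 -0.0352  0.1401] 0.0003392925350627054
barL [0.472  0.0235 0.0945] 0.0017263555685373803
barR [ 0.4723 -0.0906  0.0905] 0.002605560417197393
idx [ 0.5481 -0.0343  0.1078] 0.0026734081621602387
FL [0.5174 0.0799 0.1052] 0.001125458788396799
BR [ 0.6807 -0.1506  0.1015] 0.0014002217247828328
FR [ 0.5134 -0.1473  0.1026] 0.0015329760496590825
BL [0.6848 0.0769 0.1019] 0.0027592628278595975
glass (334, 22) [ 0.7956 -1.1072  0.225 ]
glass (300, 78) [ 0.8348 -0.7156  0.1073]
glass (270, 135) [ 0.8802 -0.4846 -0.0257]
glass (270, 20) [ 0.7032 -0.0724  0.4739]
glass (130, 105) [0.693  0.4442 0.4956]
0.1 [ 0.5913 -0.0358  0.123 ] [ 0.4718 -0.0337  0.086 ] len 0.11506121551881385 yaw -0.014609564661911776 idx 0.041409274058250206 3.1045374218116306  zero 0.03525543887041302 -3.081911236773323
0.105 [ 0.5908 -0.0357  0.128 ] [ 0.4719 -0.0335  0.091 ] len 0.11447781375028786 yaw -0.014609564661912197 idx 0.04118394747044457 3.1046378739831737  zero 0.03506478630235499 -3.0818116588450843
0.11 [ 0.5902 -0.0355  0.133 ] [ 0.472  -0.0333  0.096 ] len 0.11389441198176183 yaw -0.01460956466191165 idx 0.040958621302783674 3.1047394313932877  zero 0.034874134085792804 -3.0817109921574657
0.115 [ 0.5897 -0.0353  0.138 ] [ 0.4721 -0.0332  0.101 ] len 0.11331101021323582 yaw -0.014609564661912077 idx 0.040733295562239785 3.10484211238155  zero 0.03468348222652267 -3.0816092187580644
1.1
```

>>> apply_moves --claw '[0.0854,0.0854,0.0854,0.0854,0.0854,0.0854,0.0854,0.0854,0.0854,0.0854,0.0854,0.0854,0.0854,0.0854,0.0854,0.0854,0.0854,0.0854,0.0854,0.0854]' --xyz '[[0.0256,-0.0164,0],[0.0256,-0.0164,0],[0.0256,-0.0164,0],[0.0256,-0.0164,0],[0.0256,-0.0164,0],[0.0256,-0.0164,0],[0.0256,-0.0164,0],[0.0256,-0.0164,0],[0.0256,-0.0164,0],[0.0256,-0.0164,0],[0.0256,-0.0164,0],[0.0256,-0.0164,0],[0.0256,-0.0164,0],[0.0256,-0.0164,0],[0.0256,-0.0164,0],[0.0256,-0.0164,0],[0.0256,-0.0164,0],[0.0256,-0.0164,0],[0.0256,-0.0164,0],[0.0256,-0.0164,0]]' --twist '[[0,0,0],[0,0,0],[0,0,0],[0,0,0],[0,0,0],[0,0,0],[0,0,0],[0,0,0],[0,0,0],[0,0,0],[0,0,0],[0,0,0],[0,0,0],[0,0,0],[0,0,0],[0,0,0],[0,0,0],[0,0,0],[0,0,0],[0,0,0]]' --force 30

```text
clock: 3.1
position: [0.5914, -0.0349, 0.2314]
tool_rot: [3.142, -0.0, 0.465]
force: [0.8, -0.6, 0.3]
grip_width: 0.085
finger_force: 0.0
```

>>> apply_moves --claw '[0.0854,0.0854,0.0854,0.0854,0.0854,0.0854,0.0854,0.0854,0.0854,0.0854,0.0854,0.0854]' --xyz '[[0,0,0],[0,0,0],[0,0,0],[0,0,0],[0,0,0],[0,0,0],[0,0,0],[0,0,0],[0,0,0],[0,0,0],[0,0,0],[0,0,0]]' --twist '[[0,0,-0.109],[0,0,-0.109],[0,0,-0.109],[0,0,-0.109],[0,0,-0.109],[0,0,-0.109],[0,0,-0.109],[0,0,-0.109],[0,0,-0.109],[0,0,-0.109],[0,0,0],[0,0,0]]'

```text
clock: 4.3
position: [0.5908, -0.0361, 0.2313]
tool_rot: [-3.142, -0.0, 1.551]
force: [-0.6, -0.4, 0.6]
grip_width: 0.0857
finger_force: 0.0
```

Run:
```python
from h import *
np.set_printoptions(precision=4,suppress=True)
s=bot.observe()
for k in("clock","qpos","position","tool_rot","force","moment","grip_width"):print(k,s[k])
```

```text
clock 4.3
qpos [ 0.2722  0.4983 -0.4433  1.6741  0.2422  1.0239 -0.2703]
position [ 0.5908 -0.0361  0.2313]
tool_rot [-3.1416 -0.0001  1.5512]
force [-0.5827 -0.4091  0.6453]
moment [-0.0191  0.0432 -0.0386]
grip_width 0.08573559980160642
```

>>> apply_moves --claw '[0.0854,0.0854,0.0854,0.0854,0.0854,0.0854,0.0854,0.0854]' --xyz '[[0,0,0.0163],[0,0,0.0163],[0,0,0.0163],[0,0,0.0163],[0,0,0.0163],[0,0,0.0163],[0,0,0.0163],[0,0,0]]' --twist '[[0,0,0],[0,0,0],[0,0,0],[0,0,0],[0,0,0],[0,0,0],[0,0,0],[0,0,0]]'

```text
clock: 5.1
position: [0.5898, -0.036, 0.1155]
tool_rot: [-3.139, 0.0, 1.552]
force: [-0.5, -0.2, 0.0]
grip_width: 0.0858
finger_force: 0.0
```

>>> apply_moves --claw '[0.045,0.042,0.039,0.036,0.034,0.034,0.034,0.034]' --xyz '[[0,0,0],[0,0,0],[0,0,0],[0,0,0],[0,0,0],[0,0,0],[0,0,0],[0,0,0]]' --twist '[[0,0,0],[0,0,0],[0,0,0],[0,0,0],[0,0,0],[0,0,0],[0,0,0],[0,0,0]]' --force 40

```text
clock: 5.9
position: [0.5905, -0.0361, 0.1182]
tool_rot: [-3.141, 0.0, 1.554]
force: [-8.3, -0.2, 14.2]
grip_width: 0.0379
finger_force: 38.6
```

Run:
```python
from h import *
np.set_printoptions(precision=4,suppress=True)
s=bot.observe()
for k in("clock","qpos","position","tool_rot","force","moment","grip_width","finger_force"):print(k,s[k])
f=bot.grab_frame("side");b=cv2.resize(f["img"][120:245,255:385],None,fx=4.6,fy=4.6,interpolation=cv2.INTER_CUBIC);save("g1.png",b)
```

```text
clock 5.9
qpos [ 0.2371  0.634  -0.3983  1.7704  0.3257  0.8028 -0.3368]
position [ 0.5905 -0.0361  0.1182]
tool_rot [-3.1414  0.0004  1.5543]
force [-8.3235 -0.1808 14.1697]
moment [ 0.0505  1.7898 -0.0011]
grip_width 0.03788455690511523
finger_force 38.60294222831726
```

View pics/g1.png

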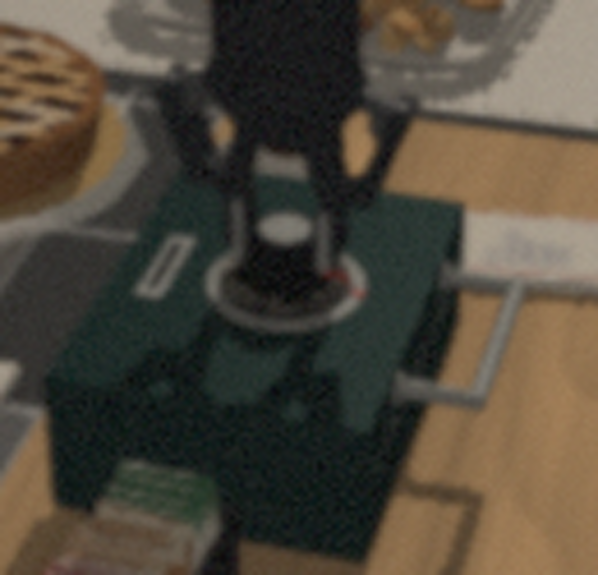

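The side view shows the fingers astride the knob at (285,230) and the zero line at (335,272). There's a 14 N upward push, so the tips are touching the skirt. I'll open, raise 4 mm and regrip.

>>> apply_moves --claw '[0.046,0.046,0.044,0.041,0.038,0.035,0.034,0.034,0.034]' --xyz '[[0,0,0],[0,0,-0.005],[0,0,0],[0,0,0],[0,0,0],[0,0,0],[0,0,0],[0,0,0],[0,0,0]]' --twist '[[0,0,0],[0,0,0],[0,0,0],[0,0,0],[0,0,0],[0,0,0],[0,0,0],[0,0,0],[0,0,0]]' --force 40

```text
clock: 6.85
position: [0.5905, -0.0361, 0.1226]
tool_rot: [-3.141, 0.0, 1.555]
force: [-6.2, -0.5, 13.2]
grip_width: 0.0376
finger_force: 38.6
```

```bash
cat > st.py <<'E'
from h import *
np.set_printoptions(precision=4,suppress=True)
s=bot.observe()
for k in("clock","qpos","position","tool_rot","force","moment","grip_width","finger_force"):print(k,s[k])
E
python3 st.py
```

```text
clock 6.85
qpos [ 0.2389  0.6282 -0.4008  1.7675  0.322   0.8116 -0.3334]
position [ 0.5905 -0.0361  0.1226]
tool_rot [-3.141   0.0003  1.5546]
force [-6.2432 -0.4857 13.2037]
moment [0.0034 1.4786 0.0253]
grip_width 0.03761170355628185
finger_force 38.62665116786957
```

>>> apply_moves --claw '[0.034,0.034,0.034,0.034,0.034,0.034,0.034,0.034,0.034,0.034,0.034,0.034,0.034,0.034,0.034,0.034]' --xyz '[[0,0,-0.002],[0,0,0],[0,0,0],[0,0,0],[0,0,0],[0,0,0],[0,0,0],[0,0,0],[0,0,0],[0,0,0],[0,0,0],[0,0,0],[0,0,0],[0,0,0],[0,0,0],[0,0,0]]' --twist '[[0,0,0],[0,0,0.112],[0,0,0.112],[0,0,0.112],[0,0,0.112],[0,0,0.112],[0,0,0.112],[0,0,0.112],[0,0,0.112],[0,0,0.112],[0,0,0.112],[0,0,0.112],[0,0,0.112],[0,0,0],[0,0,0],[0,0,0]]'

```text
clock: 8.45
position: [0.5907, -0.0361, 0.1235]
tool_rot: [3.142, 0.001, 0.214]
force: [5.3, -1.2, -15.3]
grip_width: 0.037
finger_force: 43.9
```

```bash
python3 st.py
python3 - <<'E'
from h import *
f=bot.grab_frame("side");a=cv2.resize(f["img"][155:205,285:350],None,fx=6,fy=6,interpolation=cv2.INTER_CUBIC)
g=bot.grab_frame("top");b=cv2.resize(g["img"][160:210,305:370],None,fx=6,fy=6,interpolation=cv2.INTER_CUBIC)
save("g2.png",np.hstack([a,b]))
# predicted projections of zero end in side image for angles about axis
c=np.array([.590,-.0355,.1115])
for t in np.arange(-1.7,-.7,.157):
    an=np.pi-.016+t
    for n,k,o in(("s",f,(285,155)),("t",g,(305,160))):
        p=proj(k,c+.033*np.array([np.cos(an),np.sin(an),0]))[0];print(n,round(t,2),((p-o+.5)*6).round(0),end=" ")
    print()
E
```

```text
clock 8.45
qpos [-0.003   0.6015 -0.0517  1.7801  0.0425  0.7617 -1.4328]
position [ 0.5907 -0.0361  0.1235]
tool_rot [3.1416 0.0006 0.2144]
force [  5.2504  -1.1709 -15.2914]
moment [-0.1428 -1.1075  0.0082]
grip_width 0.03704653960605151
finger_force 43.893030881881714
s -1.7 [160. 190.] t -1.7 [117. 144.] 
s -1.54 [172. 193.] t -1.54 [116. 158.] 
s -1.39 [185. 194.] t -1.39 [117. 172.] 
s -1.23 [198. 194.] t -1.23 [121. 185.] 
s -1.07 [211. 193.] t -1.07 [126. 198.] 
s -0.91 [223. 191.] t -0.91 [133. 210.] 
s -0.76 [235. 188.] t -0.76 [143. 221.]
```

View pics/g2.png

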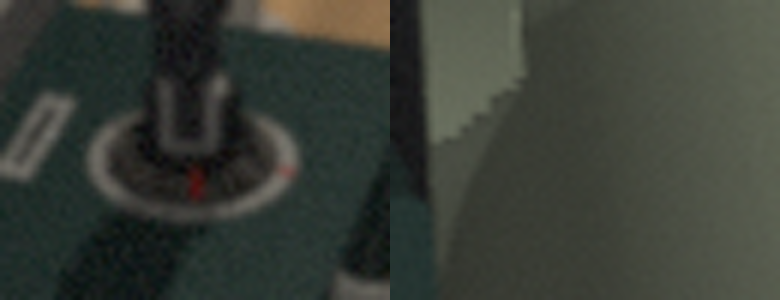

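The side view (left half) shows the zero line's end at (197,198), which gives a dial angle of about -1.24, so the dial is on 32. The arm hides the dial in the top view. Next is left to 7, a turn of +2.35.

>>> apply_moves --claw '[0.034,0.034,0.034,0.034,0.034,0.034,0.034,0.034,0.034,0.034,0.034,0.034,0.034,0.034,0.034,0.034,0.034,0.034,0.034,0.034]' --xyz '[[0,0,0.001],[0,0,0],[0,0,0],[0,0,0],[0,0,0],[0,0,0],[0,0,0],[0,0,0],[0,0,0],[0,0,0],[0,0,0],[0,0,0],[0,0,0],[0,0,0],[0,0,0],[0,0,0],[0,0,0],[0,0,0],[0,0,0],[0,0,0]]' --twist '[[0,0,-0.1175],[0,0,-0.1175],[0,0,-0.1175],[0,0,-0.1175],[0,0,-0.1175],[0,0,-0.1175],[0,0,-0.1175],[0,0,-0.1175],[0,0,-0.1175],[0,0,-0.1175],[0,0,-0.1175],[0,0,-0.1175],[0,0,-0.1175],[0,0,-0.1175],[0,0,-0.1175],[0,0,-0.1175],[0,0,-0.1175],[0,0,-0.1175],[0,0,-0.1175],[0,0,-0.08]]'

```text
clock: 10.55
position: [0.5904, -0.0362, 0.1231]
tool_rot: [-3.141, -0.001, 2.531]
force: [-1.7, 1.7, -4.5]
grip_width: 0.0371
finger_force: 45.0
```

>>> apply_moves --claw '[0.034,0.034,0.034]' --xyz '[[0,0,0],[0,0,0],[0,0,0]]' --twist '[[0,0,0],[0,0,0],[0,0,0]]'

```text
clock: 10.85
position: [0.5904, -0.0362, 0.1231]
tool_rot: [-3.141, -0.0, 2.522]
force: [-3.5, -0.3, -3.6]
grip_width: 0.0371
finger_force: 45.0
```

```bash
python3 st.py
python3 - <<'E'
from h import *
f=bot.grab_frame("side");a=cv2.resize(f["img"][155:205,285:350],None,fx=8,fy=8,interpolation=cv2.INTER_CUBIC)
save("g3.png",a)
c=np.array([.590,-.0355,.1115])
for t in np.arange(.7,1.5,.1):
    an=np.pi-.016+t
    p=proj(f,c+.033*np.array([np.cos(an),np.sin(an),0]))[0];print(round(t,2),((p-(285,155)+.5)*8).round(0))
for r in bot.find_in("side","dial_zero")[:2]: print(r)
E
```

```text
clock 10.85
qpos [ 0.4004  0.6772 -0.6452  1.7583  0.5107  0.8808  0.4784]
position [ 0.5904 -0.0362  0.1231]
tool_rot [-3.1409 -0.0004  2.5221]
force [-3.5231 -0.3074 -3.5682]
moment [-0.0496  0.9457  0.0166]
grip_width 0.03711155945423126
finger_force 45.033745765686035
0.7 [354. 176.]
0.8 [348. 171.]
0.9 [343. 166.]
1.0 [336. 162.]
1.1 [328. 158.]
1.2 [320. 154.]
1.3 [311. 151.]
1.4 [302. 149.]
{'position': [0.5822, -0.0228, 0.1143], 'score': 0.57}
```

View pics/g3.png

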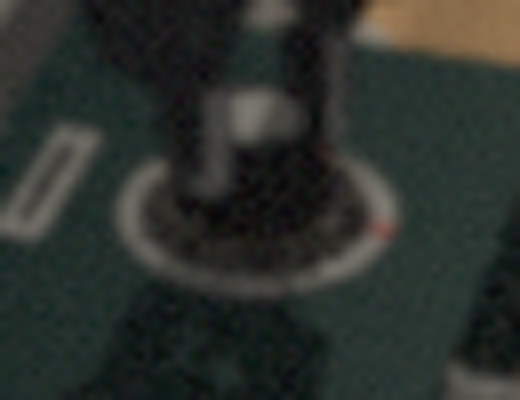

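A faint red trace at (325,152) puts the zero line at about +1.1, which agrees with the wrist yaw, so the dial is on 7. Next I'll turn slowly right.

>>> apply_moves --claw '[0.034,0.034,0.034,0.034,0.034,0.034,0.034,0.034,0.034,0.034,0.034,0.034,0.034,0.034,0.034,0.034,0.034,0.034,0.034,0.034]' --xyz '[[0,0,0],[0,0,0],[0,0,0],[0,0,0],[0,0,0],[0,0,0],[0,0,0],[0,0,0],[0,0,0],[0,0,0],[0,0,0],[0,0,0],[0,0,0],[0,0,0],[0,0,0],[0,0,0],[0,0,0],[0,0,0],[0,0,0],[0,0,0]]' --twist '[[0,0,0.04],[0,0,0.04],[0,0,0.04],[0,0,0.04],[0,0,0.04],[0,0,0.04],[0,0,0.04],[0,0,0.04],[0,0,0.04],[0,0,0.04],[0,0,0.04],[0,0,0.04],[0,0,0.04],[0,0,0.04],[0,0,0.04],[0,0,0.04],[0,0,0.04],[0,0,0.04],[0,0,0.04],[0,0,0.04]]'

```text
clock: 12.95
position: [0.5905, -0.036, 0.1231]
tool_rot: [-3.141, 0.0, 1.721]
force: [-4.2, -0.5, -4.3]
grip_width: 0.0371
finger_force: 44.9
```

```bash
python3 st.py
```

```text
clock 12.95
qpos [ 0.2701  0.6348 -0.4469  1.7654  0.3573  0.8232 -0.1964]
position [ 0.5905 -0.036   0.1231]
tool_rot [-3.1409  0.0002  1.7213]
force [-4.2211 -0.4764 -4.3442]
moment [-0.0532  1.0806 -0.0182]
grip_width 0.03713675522869512
finger_force 44.93088483810425
```

>>> apply_moves --claw '[0.034,0.034,0.034,0.034,0.034,0.034,0.034,0.034]' --xyz '[[0,0,0],[0,0,0],[0,0,0],[0,0,0],[0,0,0],[0,0,0],[0,0,0],[0,0,0]]' --twist '[[0,0,0.04],[0,0,0.04],[0,0,0.04],[0,0,0.04],[0,0,0.04],[0,0,0.04],[0,0,0.04],[0,0,0.04]]'

```text
clock: 13.75
position: [0.5905, -0.036, 0.1231]
tool_rot: [-3.141, 0.0, 1.401]
force: [-3.5, -1.1, -4.7]
grip_width: 0.0373
finger_force: 44.9
```

```bash
python3 st.py
```

```text
clock 13.75
qpos [ 0.2147  0.6227 -0.3654  1.7684  0.2936  0.8049 -0.4628]
position [ 0.5905 -0.036   0.1231]
tool_rot [-3.1411  0.0004  1.4013]
force [-3.5477 -1.096  -4.7169]
moment [-0.0094  1.0258  0.0381]
grip_width 0.03733649564382739
finger_force 44.9191153049469
```

```bash
cat > m.py <<'E'
from h import *
s=[]
for i in range(4):
    o=bot.observe();s.append([o["moment"][2],o["tool_rot"][2],o["joint_efforts"][6]])
    if i<3: bot.grab_frame("side")
s=np.array(s);print(s.round(3).tolist(),s.mean(0).round(3),o["clock"],o["force"].round(1))
E
python3 m.py
```

```text
[[0.038, 1.401, 1.053], [-0.032, 1.399, 1.113], [-0.064, 1.402, -0.979], [-0.031, 1.404, -0.493]] [-0.022  1.402  0.173] 13.9 [-2.7 -0.7 -5.5]
```

>>> apply_moves --claw '[0.034,0.034,0.034,0.034,0.034]' --xyz '[[0,0,0],[0,0,0],[0,0,0],[0,0,0],[0,0,0]]' --twist '[[0,0,0.025],[0,0,0.025],[0,0,0.025],[0,0,0.025],[0,0,0.025]]'

```text
clock: 14.4
position: [0.5906, -0.036, 0.1231]
tool_rot: [-3.141, 0.0, 1.276]
force: [-3.8, -0.1, -5.2]
grip_width: 0.0374
finger_force: 44.9
```

```bash
python3 m.py
```

```text
[[0.119, 1.276, 0.637], [-0.019, 1.275, 0.547], [-0.04, 1.276, -0.529], [-0.066, 1.277, -0.189]] [-1.000e-03  1.276e+00  1.160e-01] 14.55 [-5.2 -1.8 -6.4]
```

>>> apply_moves --claw '[0.034,0.034,0.034,0.034,0.034]' --xyz '[[0,0,0],[0,0,0],[0,0,0],[0,0,0],[0,0,0]]' --twist '[[0,0,0.02],[0,0,0.02],[0,0,0.02],[0,0,0.02],[0,0,0.02]]'

```text
clock: 15.05
position: [0.5906, -0.036, 0.1231]
tool_rot: [-3.141, 0.0, 1.177]
force: [-4.5, -1.2, -5.5]
grip_width: 0.037
finger_force: 44.8
```

```bash
python3 m.py
```

```text
[[0.228, 1.177, 0.326], [0.134, 1.175, 0.269], [0.112, 1.177, -0.566], [0.083, 1.177, -0.295]] [ 0.139  1.177 -0.066] 15.2 [-4.9 -1.  -6. ]
```

>>> apply_moves --claw '[0.034,0.034,0.034]' --xyz '[[0,0,0],[0,0,0],[0,0,0]]' --twist '[[0,0,0.02],[0,0,0.02],[0,0,0.02]]'

```text
clock: 15.5
position: [0.5906, -0.036, 0.1231]
tool_rot: [-3.141, 0.0, 1.117]
force: [-5.6, -1.2, -5.4]
grip_width: 0.0374
finger_force: 44.8
```

```bash
python3 m.py
```

```text
[[0.252, 1.117, 0.317], [0.152, 1.115, 0.256], [0.1, 1.117, -0.576], [0.176, 1.117, -0.306]] [ 0.17   1.117 -0.077] 15.65 [-4.7 -0.9 -5.8]
```

>>> apply_moves --claw '[0.034,0.034,0.034]' --xyz '[[0,0,0],[0,0,0],[0,0,0]]' --twist '[[0,0,0.02],[0,0,0.02],[0,0,0.02]]'

```text
clock: 15.95
position: [0.5906, -0.036, 0.1231]
tool_rot: [-3.141, 0.0, 1.057]
force: [-4.6, -1.1, -5.2]
grip_width: 0.0373
finger_force: 44.8
```

```bash
python3 m.py
```

```text
[[0.253, 1.057, 0.291], [0.141, 1.055, 0.232], [0.172, 1.057, -0.595], [0.197, 1.057, -0.325]] [ 0.191  1.057 -0.099] 16.1 [-5.  -1.3 -5.3]
```

>>> apply_moves --claw '[0.034,0.034]' --xyz '[[0,0,0],[0,0,0]]' --twist '[[0,0,0.02],[0,0,0.02]]'

```text
clock: 16.3
position: [0.5906, -0.036, 0.1231]
tool_rot: [-3.141, 0.0, 1.017]
force: [-5.6, -0.8, -5.1]
grip_width: 0.0371
finger_force: 44.8
```

```bash
python3 m.py
```

```text
[[0.295, 1.017, 0.317], [0.159, 1.015, 0.225], [0.176, 1.017, -0.609], [0.205, 1.017, -0.341]] [ 0.209  1.017 -0.102] 16.45 [-4.5 -1.6 -5.9]
```

>>> apply_moves --claw '[0.034,0.034]' --xyz '[[0,0,0],[0,0,0]]' --twist '[[0,0,0.02],[0,0,0.02]]'

```text
clock: 16.65
position: [0.5906, -0.036, 0.1231]
tool_rot: [-3.141, 0.0, 0.977]
force: [-6.2, 0.3, -5.9]
grip_width: 0.0373
finger_force: 44.9
```

```bash
python3 m.py
```

```text
[[0.286, 0.977, 0.297], [0.194, 0.975, 0.206], [0.19, 0.977, -0.626], [0.215, 0.977, -0.361]] [ 0.221  0.977 -0.121] 16.8 [-4.8 -1.4 -5. ]
```

>>> apply_moves --claw '[0.034,0.034]' --xyz '[[0,0,0],[0,0,0]]' --twist '[[0,0,0.02],[0,0,0.02]]'

```text
clock: 17.0
position: [0.5906, -0.036, 0.1231]
tool_rot: [-3.141, 0.0, 0.937]
force: [-4.7, -1.8, -6.2]
grip_width: 0.0375
finger_force: 44.8
```

```bash
python3 m.py
```

```text
[[0.407, 0.937, 0.229], [0.296, 0.935, 0.125], [0.296, 0.937, -0.694], [0.251, 0.937, -0.421]] [ 0.312  0.937 -0.19 ] 17.15 [-5.1 -0.7 -5.2]
```

>>> apply_moves --claw '[0.034,0.034]' --xyz '[[0,0,0],[0,0,0]]' --twist '[[0,0,0.02],[0,0,0.02]]'

```text
clock: 17.35
position: [0.5906, -0.036, 0.1231]
tool_rot: [-3.141, 0.0, 0.897]
force: [-4.3, -1.2, -6.1]
grip_width: 0.0371
finger_force: 44.8
```

```bash
python3 m.py
```

```text
[[0.521, 0.897, 0.081], [0.423, 0.896, -0.013], [0.394, 0.897, -0.82], [0.357, 0.898, -0.55]] [ 0.424  0.897 -0.326] 17.5 [-4.4 -1.7 -5.5]
```

>>> apply_moves --claw '[0.034,0.034]' --xyz '[[0,0,0],[0,0,0]]' --twist '[[0,0,0.015],[0,0,0.015]]'

```text
clock: 17.7
position: [0.5906, -0.036, 0.1231]
tool_rot: [-3.141, 0.0, 0.867]
force: [-5.0, -1.4, -4.7]
grip_width: 0.037
finger_force: 44.8
```

```bash
python3 m.py
```

```text
[[0.67, 0.867, -0.17], [0.543, 0.866, -0.236], [0.49, 0.867, -0.814], [0.481, 0.868, -0.607]] [ 0.546  0.867 -0.457] 17.85 [-5.  -1.2 -5.4]
```

The torque holds at about 0.5 N m, so the bolt is home. I'll let go, lift, and square the gripper to the handle.

>>> apply_moves --claw '[0.042,0.05,0.06,0.06,0.06,0.06,0.06,0.06,0.06,0.06,0.06,0.06]' --xyz '[[0,0,0],[0,0,0],[0,0,0],[0,0,0],[0,0,-0.01],[0,0,-0.02],[0,0,-0.025],[0,0,-0.025],[0,0,0],[0,0,0],[0,0,0],[0,0,0]]' --twist '[[0,0,0],[0,0,0],[0,0,0],[0,0,0],[0,0,0],[0,0,0],[0,0,-0.1],[0,0,-0.117],[0,0,-0.117],[0,0,-0.117],[0,0,-0.117],[0,0,-0.12]]'

```text
clock: 19.05
position: [0.591, -0.0361, 0.2041]
tool_rot: [3.141, 0.0, 1.561]
force: [0.4, 0.4, 0.2]
grip_width: 0.0603
finger_force: 0.0
```

>>> apply_moves --claw '[0.06,0.055,0.05,0.045,0.04,0.036,0.036,0.036]' --xyz '[[0.0001,-0.02,0],[0.0001,-0.02,0],[0.0001,-0.02,0],[0.0001,-0.02,0],[0.0001,-0.02,0],[0.0002,-0.0185,0],[0,0,0],[0,0,0]]' --twist '[[0,0,0],[0,0,0],[0,0,0],[0,0,0],[0,0,0],[0,0,0],[0,0,0],[0,0,0]]'

```text
clock: 19.85
position: [0.4728, -0.0337, 0.204]
tool_rot: [3.14, 0.0, 1.556]
force: [0.3, -0.4, -0.1]
grip_width: 0.0361
finger_force: 0.0
```

```bash
python3 st.py
python3 - <<'E'
from h import *
f=bot.grab_frame("side");a=cv2.resize(f["img"][120:245,255:385],None,fx=4.6,fy=4.6,interpolation=cv2.INTER_CUBIC)
save("g4.png",a)
E
```

```text
clock 19.85
qpos [ 0.3115  0.3469 -0.4547  1.9983  0.2029  0.8382 -0.2706]
position [ 0.4728 -0.0337  0.204 ]
tool_rot [3.1402 0.0003 1.5561]
force [ 0.2904 -0.4151 -0.096 ]
moment [-0.0291 -0.0571  0.0311]
grip_width 0.03606725292218663
finger_force 0.0
```

View pics/g4.png

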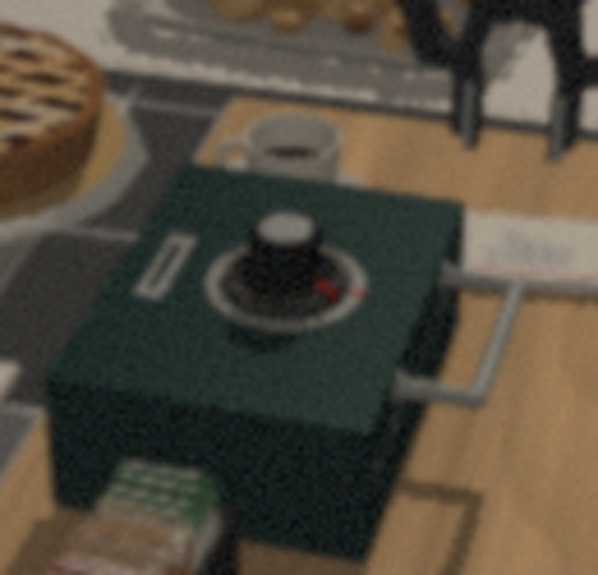

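Run:
```python
from h import *
f=bot.grab_frame("side")
p=onz(f,[[328.1,184.4]],.1115)[0]-[.59,-.0355,.1115]
print(np.hypot(*p[:2]),np.arctan2(p[1],p[0])-np.pi+.016)
```

```text
0.03559299986188664 -0.39876890073974547
```

>>> apply_moves --claw '[0.036,0.036,0.036,0.036,0.036,0.036,0.036,0.036]' --xyz '[[0,0,0.022],[0,0,0.022],[0,0,0.022],[0,0,0.022],[0,0,0.022],[0,0,0.011],[0,0,0.011],[0,0,0]]' --twist '[[0,0,0],[0,0,0],[0,0,0],[0,0,0],[0,0,0],[0,0,0],[0,0,0],[0,0,0]]'

```text
clock: 20.75
position: [0.4722, -0.0335, 0.0704]
tool_rot: [-3.14, -0.0, 1.556]
force: [-0.5, 0.4, 0.8]
grip_width: 0.0361
finger_force: 0.0
```

>>> apply_moves --claw '[0.03,0.025,0.02,0.016,0.012,0.009,0.007,0.007,0.007]' --xyz '[[0,0,0],[0,0,0],[0,0,0],[0,0,0],[0,0,0],[0,0,0],[0,0,0],[0,0,0],[0,0,0]]' --twist '[[0,0,0],[0,0,0],[0,0,0],[0,0,0],[0,0,0],[0,0,0],[0,0,0],[0,0,0],[0,0,0]]' --force 40

```text
clock: 21.65
position: [0.4734, -0.0336, 0.0715]
tool_rot: [3.14, -0.0, 1.556]
force: [5.2, -0.4, -1.1]
grip_width: 0.0087
finger_force: 38.9
```

```bash
python3 st.py
```

```text
clock 21.65
qpos [ 0.2154  0.5639 -0.3512  2.0998  0.3696  0.534  -0.4211]
position [ 0.4734 -0.0336  0.0715]
tool_rot [ 3.1396 -0.0002  1.556 ]
force [ 5.2455 -0.4442 -1.0614]
moment [-0.1813 -1.0123 -0.0646]
grip_width 0.008734420385921269
finger_force 38.89701247215271
```

>>> apply_moves --claw '[0.007,0.007,0.007,0.007]' --xyz '[[0,0,-0.001],[0,0,-0.001],[0,0,-0.001],[0,0,0]]' --twist '[[0,0,0],[0,0,0],[0,0,0],[0,0,0]]'

```text
clock: 22.05
position: [0.4736, -0.0336, 0.0744]
tool_rot: [3.139, -0.0, 1.556]
force: [7.6, -1.3, -5.7]
grip_width: 0.0085
finger_force: 39.0
```

>>> apply_moves --claw '[0.007,0.007]' --xyz '[[0,0,-0.001],[0,0,0]]' --twist '[[0,0,0],[0,0,0]]'

```text
clock: 22.25
position: [0.4736, -0.0336, 0.0754]
tool_rot: [3.139, -0.0, 1.556]
force: [8.4, -0.7, -6.8]
grip_width: 0.0081
finger_force: 39.0
```

>>> apply_moves --claw '[0.007,0.007,0.007]' --xyz '[[0,0,-0.0015],[0,0,-0.0015],[0,0,0]]' --twist '[[0,0,0],[0,0,0],[0,0,0]]'

```text
clock: 22.55
position: [0.4739, -0.0336, 0.0786]
tool_rot: [3.139, -0.0, 1.556]
force: [9.2, -1.2, -3.4]
grip_width: 0.0083
finger_force: 39.2
```

>>> apply_moves --claw '[0.007,0.007,0.007]' --xyz '[[0,0.0003,-0.002],[0,0.0003,-0.002],[0,0,0]]' --twist '[[0,0,0],[0,0,0],[0,0,0]]'

```text
clock: 22.85
position: [0.4743, -0.0336, 0.0826]
tool_rot: [3.139, -0.0, 1.556]
force: [7.8, -0.9, -2.4]
grip_width: 0.0084
finger_force: 39.4
```

```bash
python3 st.py
python3 - <<'E'
from h import *
f=bot.grab_frame("side");a=cv2.resize(f["img"][130:230,265:385],None,fx=5,fy=5,interpolation=cv2.INTER_CUBIC)
save("g5.png",a)
E
```

```text
clock 22.85
qpos [ 0.2262  0.5449 -0.3642  2.0925  0.355   0.5596 -0.4076]
position [ 0.4743 -0.0336  0.0826]
tool_rot [ 3.139  -0.0004  1.5559]
force [ 7.7956 -0.9426 -2.4405]
moment [-0.3236 -1.3891 -0.0713]
grip_width 0.008373413759013784
finger_force 39.44096803665161
```

View pics/g5.png

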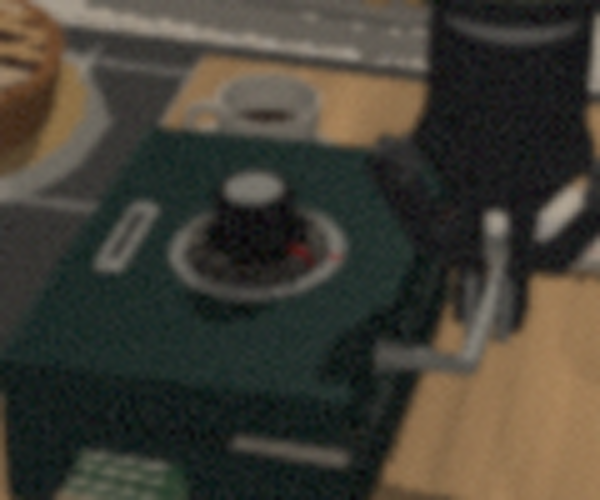

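The lid is free and rising: the near bar corner is up about 4.5 px from before, and the force stays under 10 N. Next I'll work out the arc with a gradual tilt away from the glass.

Run:
```python
import numpy as np
n=36; th=np.linspace(.0525,1.48,n+1); al=np.linspace(0,.54,n+1)
x=-.212*np.cos(th)+.014*np.sin(th)+.019*np.sin(al); z=.212*np.sin(th)+.014*np.cos(th)-.019*np.cos(al)
for i in range(0,n):
    d=np.array([x[i+1]-x[i],z[i+1]-z[i]]);a=al[i]
    # tool y (fwd): (cos a, sin a); tool z: (sin a,-cos a)
    print([0,round(d@[np.cos(a),np.sin(a)],4),round(d@[np.sin(a),-np.cos(a)],4)],end=", "+("\n\n" if i==17 else ""))
print(.54/n)
```

```text
[0, np.float64(0.0014), np.float64(-0.0083)], [0, np.float64(0.0019), np.float64(-0.0083)], [0, np.float64(0.0023), np.float64(-0.0082)], [0, np.float64(0.0028), np.float64(-0.008)], [0, np.float64(0.0032), np.float64(-0.0079)], [0, np.float64(0.0037), np.float64(-0.0077)], [0, np.float64(0.0041), np.float64(-0.0075)], [0, np.float64(0.0045), np.float64(-0.0073)], [0, np.float64(0.0049), np.float64(-0.0071)], [0, np.float64(0.0052), np.float64(-0.0068)], [0, np.float64(0.0056), np.float64(-0.0065)], [0, np.float64(0.006), np.float64(-0.0062)], [0, np.float64(0.0063), np.float64(-0.0059)], [0, np.float64(0.0066), np.float64(-0.0056)], [0, np.float64(0.0069), np.float64(-0.0052)], [0, np.float64(0.0072), np.float64(-0.0048)], [0, np.float64(0.0074), np.float64(-0.0045)], [0, np.float64(0.0077), np.float64(-0.0041)], 

[0, np.float64(0.0079), np.float64(-0.0037)], [0, np.float64(0.0081), np.float64(-0.0032)], [0, np.float64(0.0082), np.float64(-0.0028)], [0, np.float64(0.0084), np.float64(-0.0024)], [0, np.float64(0.0085), np.float64(-0.0019)], [0, np.float64(0.0086), np.float64(-0.0015)], [0, np.float64(0.0086), np.float64(-0.001)], [0, np.float64(0.0087), np.float64(-0.0006)], [0, np.float64(0.0087), np.float64(-0.0001)], [0, np.float64(0.0087), np.float64(0.0004)], [0, np.float64(0.0087), np.float64(0.0008)], [0, np.float64(0.0086), np.float64(0.0013)], [0, np.float64(0.0085), np.float64(0.0017)], [0, np.float64(0.0084), np.float64(0.0022)], [0, np.float64(0.0083), np.float64(0.0026)], [0, np.float64(0.0081), np.float64(0.0031)], [0, np.float64(0.008), np.float64(0.0035)], [0, np.float64(0.0078), np.float64(0.0039)], 0.015000000000000001
```

>>> apply_moves --claw '[0.007,0.007,0.007,0.007,0.007,0.007,0.007,0.007,0.007]' --xyz '[[0,0.0014,-0.0083],[0,0.0019,-0.0083],[0,0.0023,-0.0082],[0,0.0028,-0.008],[0,0.0032,-0.0079],[0,0.0037,-0.0077],[0,0.0041,-0.0075],[0,0.0045,-0.0073],[0,0.0049,-0.0071]]' --twist '[[-0.015,0,0],[-0.015,0,0],[-0.015,0,0],[-0.015,0,0],[-0.015,0,0],[-0.015,0,0],[-0.015,0,0],[-0.015,0,0],[-0.015,0,0]]'

```text
clock: 23.8
position: [0.4972, -0.0341, 0.1545]
tool_rot: [3.007, 0.0, 1.556]
force: [-0.2, -0.1, -9.7]
grip_width: 0.0082
finger_force: 38.9
```

```bash
python3 st.py
```

```text
clock 23.8
qpos [ 0.2675  0.3973 -0.4053  2.0951  0.3179  0.5661 -0.3731]
position [ 0.4972 -0.0341  0.1545]
tool_rot [3.0071 0.0001 1.5561]
force [-0.155  -0.0701 -9.7246]
moment [-0.1948  0.7002 -0.1181]
grip_width 0.008202789916956301
finger_force 38.9452064037323
```

>>> apply_moves --claw '[0.007,0.007,0.007,0.007,0.007,0.007,0.007,0.007,0.007]' --xyz '[[0,0.0052,-0.0068],[0,0.0056,-0.0065],[0,0.006,-0.0062],[0,0.0063,-0.0059],[0,0.0066,-0.0056],[0,0.0069,-0.0052],[0,0.0072,-0.0048],[0,0.0074,-0.0045],[0,0.0077,-0.0041]]' --twist '[[-0.015,0,0],[-0.015,0,0],[-0.015,0,0],[-0.015,0,0],[-0.015,0,0],[-0.015,0,0],[-0.015,0,0],[-0.015,0,0],[-0.015,0,0]]'

```text
clock: 24.7
position: [0.5433, -0.0351, 0.2147]
tool_rot: [2.876, 0.002, 1.556]
force: [-28.3, -1.7, 19.1]
grip_width: 0.0082
finger_force: 43.0
```

```bash
python3 st.py
```

```text
clock 24.7
qpos [ 0.2885  0.3206 -0.422   2.0357  0.3024  0.5659 -0.3478]
position [ 0.5433 -0.0351  0.2147]
tool_rot [2.876  0.0017 1.5558]
force [-28.2857  -1.706   19.1362]
moment [-0.2825  5.0594 -0.1701]
grip_width 0.008220327801868517
finger_force 42.988078594207764
```

>>> apply_moves --claw '[0.007,0.007,0.007,0.007,0.007,0.007,0.007,0.007,0.007]' --xyz '[[0,0.0079,-0.0037],[0,0.0081,-0.0032],[0,0.0082,-0.0028],[0,0.0084,-0.0024],[0,0.0085,-0.0019],[0,0.0086,-0.0015],[0,0.0086,-0.001],[0,0.0087,-0.0006],[0,0.0087,-0.0001]]' --twist '[[-0.015,0,0],[-0.015,0,0],[-0.015,0,0],[-0.015,0,0],[-0.015,0,0],[-0.015,0,0],[-0.015,0,0],[-0.015,0,0],[-0.015,0,0]]'

```text
clock: 25.6
position: [0.6118, -0.0365, 0.2562]
tool_rot: [2.737, 0.001, 1.555]
force: [-8.3, -4.4, 1.7]
grip_width: 0.0082
finger_force: 42.4
```

```bash
python3 st.py
```

```text
clock 25.6
qpos [ 0.2728  0.3216 -0.4026  1.9476  0.3404  0.5145 -0.3662]
position [ 0.6118 -0.0365  0.2562]
tool_rot [2.7369 0.0011 1.5552]
force [-8.3202 -4.4038  1.6571]
moment [-0.8222  2.1807 -0.5045]
grip_width 0.008221234019725864
finger_force 42.398282289505005
```

>>> apply_moves --claw '[0.007,0.007,0.007,0.007,0.007]' --xyz '[[0,0.0087,0.0003],[0,0.0087,0.0006],[0,0.0086,0.0011],[0,0.0085,0.0015],[0,0.0084,0.002]]' --twist '[[-0.015,0,0],[-0.015,0,0],[-0.015,0,0],[-0.015,0,0],[-0.015,0,0]]'

```text
clock: 26.1
position: [0.6534, -0.0373, 0.2694]
tool_rot: [2.661, 0.001, 1.555]
force: [-6.2, -4.2, -1.7]
grip_width: 0.0082
finger_force: 41.5
```

```bash
python3 st.py
```

```text
clock 26.1
qpos [ 0.2469  0.3463 -0.3746  1.9002  0.384   0.4634 -0.3978]
position [ 0.6534 -0.0373  0.2694]
tool_rot [2.6614 0.0012 1.5549]
force [-6.1649 -4.238  -1.6541]
moment [-0.9042  2.0441 -0.5443]
grip_width 0.008223024014078633
finger_force 41.47937715053558
```

>>> apply_moves --claw '[0.007,0.007,0.007,0.007,0.007]' --xyz '[[0,0.0083,0.0026],[0,0.0081,0.0031],[0,0.008,0.0035],[0,0.0078,0.0039],[0,0,0]]' --twist '[[-0.015,0,0],[-0.015,0,0],[-0.015,0,0],[-0.015,0,0],[0,0,0]]'

```text
clock: 26.6
position: [0.6887, -0.0377, 0.2735]
tool_rot: [2.6, 0.001, 1.555]
force: [4.3, -5.2, -4.4]
grip_width: 0.0084
finger_force: 40.9
```

```bash
python3 st.py
python3 - <<'E'
from h import *
f=bot.grab_frame("side");a=cv2.resize(f["img"][60:260,200:460],None,fx=3,fy=3,interpolation=cv2.INTER_CUBIC)
save("g6.png",a)
E
```

```text
clock 26.6
qpos [ 0.2142  0.3781 -0.3377  1.8649  0.431   0.4063 -0.4361]
position [ 0.6887 -0.0377  0.2735]
tool_rot [2.6003 0.0007 1.5551]
force [ 4.3254 -5.1776 -4.4421]
moment [-0.9402  0.4444 -0.6018]
grip_width 0.008432936753647265
finger_force 40.85296869277954
```

View pics/g6.png

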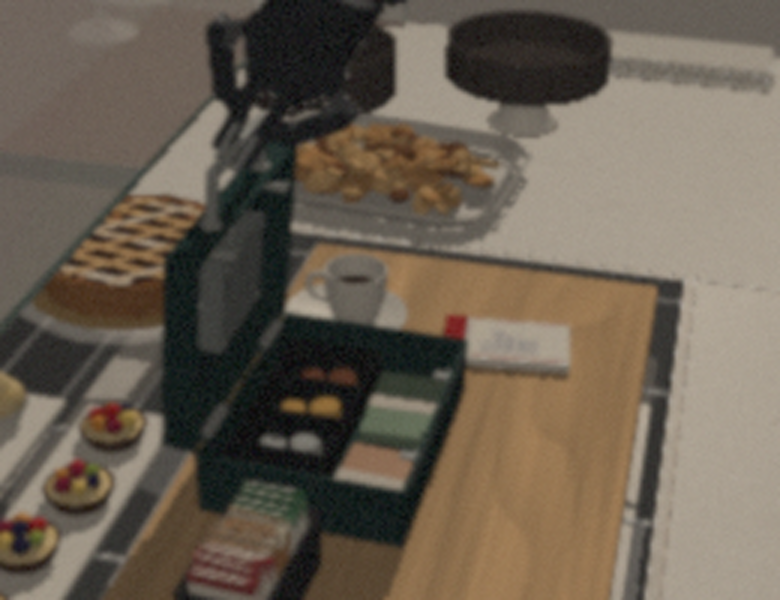

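The lid stands about vertical (bar near (220,170)), the box is open, and the cup, caddy and pad haven't moved. I'll release and withdraw.

>>> apply_moves --claw '[0.014,0.022,0.03,0.034,0.034,0.034,0.034,0.034,0.034,0.034,0.034,0.034,0.034,0.034,0.034]' --xyz '[[0,0,0],[0,0,0],[0,0,0],[0,0,0],[0,0,-0.005],[0,0,-0.008],[0,0,-0.01],[0,0,-0.012],[0,0,-0.012],[0,0,-0.015],[0,-0.015,-0.01],[0,-0.02,0],[0,-0.02,0],[0,-0.02,0],[0,0,0]]' --twist '[[0,0,0],[0,0,0],[0,0,0],[0,0,0],[0,0,0],[0,0,0],[0,0,0],[0,0,0],[0,0,0],[0,0,0],[0,0,0],[0,0,0],[0,0,0],[0,0,0],[0,0,0]]'

```text
clock: 28.15
position: [0.5846, -0.0356, 0.2958]
tool_rot: [2.603, 0.001, 1.556]
force: [-0.4, 0.3, -0.2]
grip_width: 0.0342
finger_force: 0.0
```

```bash
python3 st.py
python3 - <<'E'
from h import *
f=bot.grab_frame("side");g=bot.grab_frame("top")
save("g7.png",np.vstack([f["img"][60:260,200:460],g["img"][100:300,200:460]]))
E
```

```text
clock 28.15
qpos [ 0.2983  0.185  -0.4099  2.0724  0.3431  0.3807 -0.3854]
position [ 0.5846 -0.0356  0.2958]
tool_rot [2.6031 0.0009 1.5559]
force [-0.3687  0.2536 -0.1818]
moment [ 0.0421  0.516  -0.0044]
grip_width 0.034249515127054556
finger_force 0.0
```

View pics/g7.png

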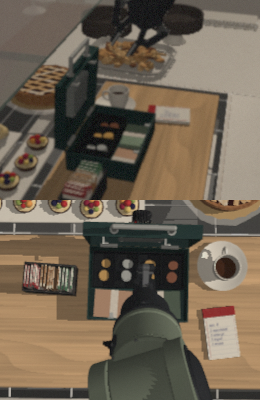

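The lid stands open on its own (side view, near (75,100)), the gripper is clear with zero force, and the cup, caddy and pad are in place.

```bash
python3 -c "
from workcell import bot
print(bot.job_done())"
```

```text
the job is handed in; nothing more can be done
None
```

The tip box is unlocked and its lid stands open on its own, with the cup, sugar caddy and order pad where they were; the final stop on the dial held at about 0.5 N m (brief peak 0.67), slightly above the 0.35–0.45 guide but under the 0.7 strain limit, and the job is handed in.

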